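# Return the shop's devices to the charging tray

## Task

End of shift in the stockroom: gather the four shop devices lying about the bench (handheld scanner, two-way radio, card terminal and pocket receipt printer) into the charging tray, each flat in the well made for it, face up, with its head end (scan nose, aerial, screen or paper slot) pointing away from the robot. Set each one down gently, do not drop it, and leave the phone and the calculator lying where they are.

Things in the scene. Friction and masses are not known exactly. Their poses are not given: they have to be found in the camera images.
- scanner: Handheld barcode scanner: charcoal slab 138 long x 60 wide x 24 mm thick, big dark screen, few keys at the foot; at the head a 30 mm long scan nose, 32 mm thick, with a dark red end window. 0.26 kg. Lies face up. Origin: underside, mid-width, at its charging contacts, 15 mm to the foot side of the middle of its length. x: foot to head, y: left, z: up. Straight sides 60 mm apart.
- radio: Two-way radio: charcoal block 96 x 54 x 34 mm thick, speaker slots on its face; from the head end stick a black aerial (42 mm long, 13 thick, 15 mm left of mid) and a 10 mm knob. 0.23 kg. Lies face up. Origin: underside, mid-width, at its charging contacts, 15 mm to the foot side of the middle of its length without aerial. x: foot to head, y: left, z: up. Straight sides 54 mm apart.
- terminal: Card terminal: dark grey, 86 long x 62 wide x 24 mm thick, dark screen at the head, 3 x 4 light keys towards the foot. 0.16 kg. Lies face up. Origin: underside, mid-width, at its charging contacts, 15 mm to the foot side of the middle of its length. x: foot to head, y: left, z: up. Straight sides 62 mm apart.
- printer: Pocket receipt printer: charcoal block 106 long x 68 wide x 36 mm thick, raised lid (to 44 mm) towards the foot, paper slot with white paper edge and two round buttons at the head. 0.33 kg. Lies face up. Origin: underside, mid-width, at its charging contacts, 15 mm to the foot side of the middle of its length. x: foot to head, y: left, z: up. Straight sides 68 mm apart.
- well_scanner: Scanner's well: the longest, 152 x 74 mm. Light grey insert 164 x 94 x 15 mm of the charging tray, fixed; the four lie side by side at 98 mm pitch in any order. Recess 10 mm deep, 7 mm free all round the centred device. Origin: recess floor (11 mm over the bench), at the row of brass pins, where the device's origin belongs. x: head end, away from robot, y: left, z: up.
- well_radio: Radio's well: 110 x 68 mm, aerial gap in its far wall. Light grey insert 164 x 94 x 15 mm of the charging tray, fixed; the four lie side by side at 98 mm pitch in any order. Recess 10 mm deep, 7 mm free all round the centred device. Origin: recess floor (11 mm over the bench), at the row of brass pins, where the device's origin belongs. x: head end, away from robot, y: left, z: up.
- well_terminal: Card terminal's well: the shortest, 100 x 76 mm. Light grey insert 164 x 94 x 15 mm of the charging tray, fixed; the four lie side by side at 98 mm pitch in any order. Recess 10 mm deep, 7 mm free all round the centred device. Origin: recess floor (11 mm over the bench), at the row of brass pins, where the device's origin belongs. x: head end, away from robot, y: left, z: up.
- well_printer: Printer's well: the widest, 120 x 82 mm. Light grey insert 164 x 94 x 15 mm of the charging tray, fixed; the four lie side by side at 98 mm pitch in any order. Recess 10 mm deep, 7 mm free all round the centred device. Origin: recess floor (11 mm over the bench), at the row of brass pins, where the device's origin belongs. x: head end, away from robot, y: left, z: up.
- phone: Does not belong: a private mobile phone, thin black slab 142 x 70 x 10 mm, all-glass face without keys. Loose, 0.19 kg. Origin: middle of its underside, x along its length, z up.
- calculator: Does not belong: a desk calculator, charcoal, 138 x 78 x 15 mm, narrow greenish display at its +x end and 4 x 5 grey keys. Loose, 0.13 kg. Origin: middle of its underside, x along its length, z up.
Things that resemble listed ones, but are neither listed nor needed, are in the scene too. What is shaped like the radio but purple is not meant.

How it is judged:
By the outcome, as a careful person would: the job done as asked, in the order asked, and still so for the second after the job is handed in, with the robot touching nothing.
It also fails if it takes over 112 s, if anything falls off the work surface, if the arm or the gripper's body presses on something with over 40 N, if the wrist force passes 120 N, or if a joint passes its speed limit or range.

## Robot

A 6-joint arm with a two-finger parallel gripper is mounted at the origin on the work surface. World frame = base frame: x ahead of the robot, y to its left, z up, the work surface at z = 0. Lengths are in mm, angles in rad, forces in N, time in s.
With the tool pointing down it reaches from about 250 to 775 mm from the base axis. Payload 4 kg.
Tool frame: the origin (TCP) lies between the finger pads; the fingertips stand 8 mm ahead of it and the grasp point (between the pads) lies 11 mm behind it (arm.finger_overhang is the distance from the TCP to the fingertips, in mm); z points along the fingers, y is the line along which they close (so a half turn about z gives the same grasp; the last joint's range is limited). The gripper opens to 94 mm and grips with 3 to 60 N. Pads are 16 mm wide; open, the fingers measure 119 mm over their backs; the gripper's body (75 mm by 177 mm) begins 78 mm behind the grasp point.
Start: joints at [-1.324, 0.087, 1.371, -0, 1.684, -0.103], TCP at [188.489, -516.712, 213.506] pointing down, gripper open.
Joint ranges: [-3.1, 3.1], [-0.76, 2.03], [0.27, 2.55], [-1.08, 4.22], [0.17, 2.65], [-2.57, 2.57]. Speed limits (rad/s): [2.79, 2.79, 3.14, 3.14, 3.14, 3.14].

## Interface

Orientations are given as a unit quaternion [x, y, z, w].
In Python, from station import arm gives the robot as it stands.
- The arm moves only by the tool play_rows, never from a script. Its arguments are lists of equal length, an entry for each row: "hand": the closure, from -1 (fully open) to 1 (shut); "translation": the shift along the tool's x, y, z scaled (see below), a list of three; "turn": the turn, a rotation vector about the tool's x, y, z scaled (see below), a list of three. A call has 1 to 10 rows; each row is the pose to reach, as a shift and turn from the pose commanded when the call began, along the tool's axes at that moment; what a row does not reach only later rows make up. The controller multiplies each number of a shift by 8 cm and each number of a turn by 90 degrees. A row lasts 1/8 s, in which the tool goes at most 62.5 mm and 10.7 degrees, less where a joint would pass 70% of its speed; a pose out of reach is approached as far as the arm can. A call with a number of a shift or a turn outside -1 to 1 is refused whole. A call with a gripper value outside its range is refused whole. The fingers move at their own pace and stop on an object; "squeeze" is the grip in N (left out, the last holds). Time passes only in rows, so rows that repeat a pose let the fingers close. It gives the time, the measured TCP pose, the force, the opening and the grip force at its end, in the units of the state.
- arm.get_obs(): the state, without advancing time (a new reading comes with each control period).
- arm.grab_frame(name): name is "scene" or "top" or "wrist"; returns a dict with "frame" (400x640x3 uint8, red, green, blue), "fx", "fy", "cx", "cy" (pixels), "extrinsics" (4x4, takes a point from camera to world coordinates). Camera axes: x right, y down, z forward; pixel columns grow to the right and rows downward; lengths in mm; the calibration is good to about 2 mm. A picture is of the moment at which its call begins. There is no depth.
- arm.hand_in(): hands the job in; it is judged then, once.
The state is a dict: "time": time; "joints": joint angles; "joint_velocities": joint speeds; "joint_efforts": joint torques, N m; "tcp_pos": TCP position; "ee_rot": TCP orientation; "force": force on the tool from outside, world axes, zero at the start; "torque": the same for the moment, N m; "grip_width": finger opening in mm; "grip_force": force on a finger pad.
Only numpy, scipy, OpenCV 4.12 (cv2) and the standard library are available. Lean on these libraries where they do the work, as an engineer would, in place of code of your own. Each camera call takes 0.05 s, during which the arm holds its last target. There are 200 camera calls.

## Working session

There is one attempt and no reset: what is moved stays moved. The work goes in short steps, Python scripts to look and compute and a tool call to move; the robot and the scene stay as the last step left them, time stands still between calls to the robot, and variables do not carry over. Pictures are saved under pics/ and viewed, at most 14 in all, crops included, and the job is handed in when it is done.

Besides the shell and the picture viewer there is one more tool, called after ">>>" by a JSON object that holds its "method" and its "body". play_rows: Moves the arm, as the interface text tells. Its arguments: {"type":"object","properties":{"hand":{"type":"array","items":{"type":"number"}},"translation":{"type":"array","items":{"type":"array","items":{"type":"number","minimum":-1,"maximum":1}}},"turn":{"type":"array","items":{"type":"array","items":{"type":"number","minimum":-1,"maximum":1}}},"squeeze":{"type":"number"}},"required":["hand","translation","turn"]}

```bash
ls; mkdir -p pics; python3 - <<'E'
from station import arm
import cv2,json,numpy as np
print(arm.get_obs())
for n in("top","scene"):
    f=arm.grab_frame(n); cv2.imwrite(f"pics/{n}0.png",cv2.cvtColor(f["frame"],cv2.COLOR_RGB2BGR))
    print(n,f["fx"],f["fy"],f["cx"],f["cy"],np.round(f["extrinsics"],4).tolist())
E
```

```text
pics
{'time': 0.0, 'joints': array([-1.32407864e+00,  8.79530013e-02,  1.37222632e+00,  1.19678627e-07,
        1.68358431e+00, -1.03140410e-01]), 'joint_velocities': array([-0.00099928, -0.00131785,  0.00041235, -0.00029661, -0.00107082,
        0.00115703]), 'joint_efforts': array([ 2.26322933e-03, -3.40171659e+01, -3.02429545e+01,  7.20640970e-02,
        3.29431461e-02, -1.74199740e-04]), 'tcp_pos': array([ 188.36780591, -516.18471324,  212.3194135 ]), 'ee_rot': array([ 9.84738308e-01,  1.74038174e-01, -7.77997379e-05, -1.08270001e-03]), 'force': array([-0.21562304, -0.42409308, -0.02235152]), 'torque': array([ 0.04161518, -0.0404901 , -0.02642142]), 'grip_force': 0.0, 'grip_width': 93.99226482422108}
top 384.11253043729823 384.11253043729823 325.7853635868168 203.07648350847847 [[-0.012, -0.9919, 0.1261, 329.6114], [-0.9997, 0.0093, -0.0222, 24.2213], [0.0208, -0.1264, -0.9918, 968.6053], [0.0, 0.0, 0.0, 1.0]]
scene 434.3780983366186 434.3780983366186 320.27176845329416 198.00194131817932 [[-0.6046, 0.6131, -0.5085, 1105.0228], [0.7964, 0.4775, -0.3711, 483.1418], [0.0153, -0.6294, -0.777, 993.7676], [0.0, 0.0, 0.0, 1.0]]
```

View pics/top0.png

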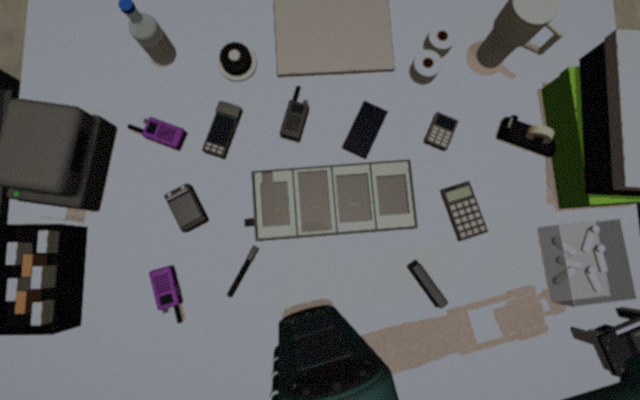

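View pics/scene0.png

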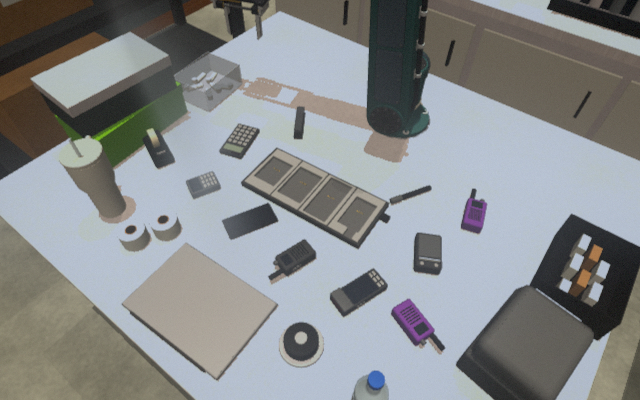

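```bash
python3 - <<'E'
from station import arm
import cv2,numpy as np
F=np.mean([arm.grab_frame("top")["frame"].astype(float) for _ in range(6)],0)
np.save("topavg.npy",F)
I=cv2.cvtColor(np.clip((F/255)**.6*255,0,255).astype(np.uint8),cv2.COLOR_RGB2BGR)
cv2.imwrite("pics/c1.png",cv2.resize(I[150:250,240:425],None,fx=4.3,fy=4.3,interpolation=cv2.INTER_CUBIC))
a=[I[85:165,190:315],I[100:160,410:480],I[175:240,155:225]]
a=[cv2.resize(x,None,fx=5,fy=5,interpolation=cv2.INTER_CUBIC) for x in a]
c=np.zeros((400+325,700+0,3),np.uint8)
c=np.zeros((590,800,3),np.uint8)
m=lambda im,s:cv2.resize(im,None,fx=s,fy=s,interpolation=cv2.INTER_CUBIC)
c[:320,:500]=m(I[85:165,190:315],4); c[:240,510:790]=m(I[100:160,410:480],4); c[325:585,:280]=m(I[175:240,155:225],4); c[325:585,300:500]=m(I[95:160,340:390],4)
cv2.imwrite("pics/c2.png",c)
E
```

```text
(no output)
```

View pics/c1.png

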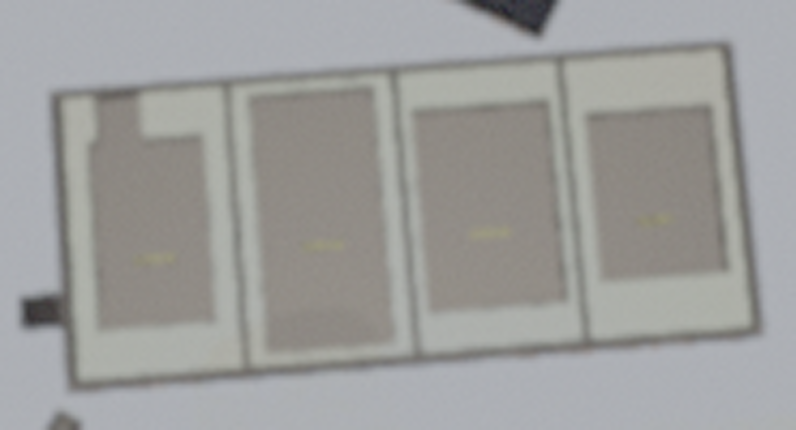

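View pics/c2.png

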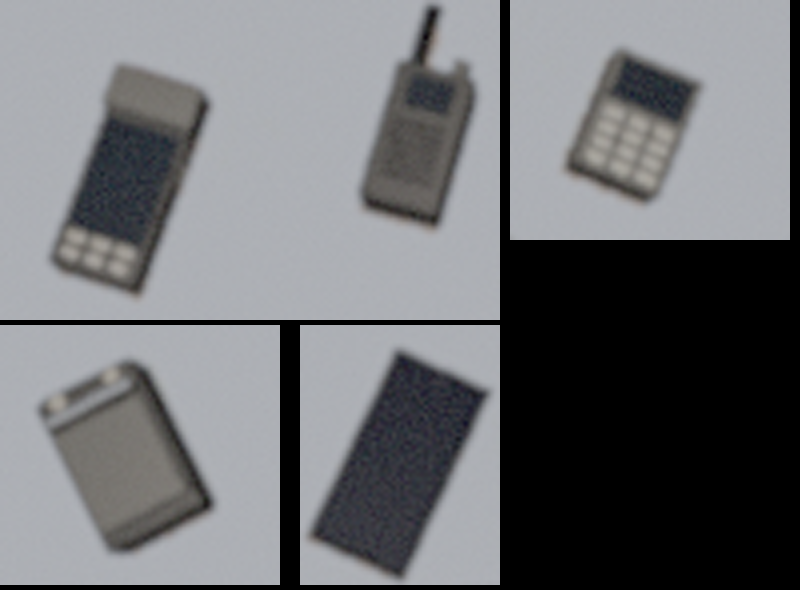

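```bash
cat > h.py <<'E'
import numpy as np,cv2
from scipy.optimize import minimize
E=np.array([[-0.012,-0.9919,0.1261,329.6114],[-0.9997,0.0093,-0.0222,24.2213],[0.0208,-0.1264,-0.9918,968.6053],[0,0,0,1]])
K=(384.1125,325.7854,203.0765)
def ray(u,v,z,E=E,K=K):
    d=E[:3,:3]@np.array([(u-K[1])/K[0],(v-K[2])/K[0],1]);return (E[:3,3]+d*(z-E[2,3])/d[2])[:2]
def proj(P,E=E,K=K):
    c=(np.asarray(P)-E[:3,3])@E[:3,:3];return c[:,:2]/c[:,2:]*K[0]+K[1:]
def box(x0,x1,y0,y1,z1,z0=0): return np.array([[x,y,z] for x in(x0,x1) for y in(y0,y1) for z in(z0,z1)],float)
# device frames: origin at contacts; mid of length at x=+15
DEV={"scanner":[box(-54,84,-30,30,24),box(54,84,-30,30,32)],
"radio":[box(-33,63,-27,27,34),box(63,105,8.5,21.5,24,11)],
"terminal":[box(-28,58,-31,31,24)],
"printer":[box(-38,68,-34,34,36),box(-38,40,-30,30,44)],
"phone":[box(-71,71,-35,35,10)],"calculator":[box(-69,69,-39,39,15)]}
def sil(n,p,off,S,shape,E=E,K=K):
    x,y,a=p;c,s=np.cos(a),np.sin(a);m=np.zeros(shape,np.uint8)
    for B in DEV[n]:
        W=np.c_[c*B[:,0]-s*B[:,1]+x,s*B[:,0]+c*B[:,1]+y,B[:,2]]
        q=(proj(W,E,K)-off+.5)*S-.5
        cv2.fillConvexPoly(m,cv2.convexHull(np.round(q*16).astype(np.int32)),1,shift=4)
    return m
def fit(n,F,p0,box_,thr,S=6,E=E,K=K):
    u0,v0,u1,v1=box_;g=F[v0:v1,u0:u1].mean(2).astype(np.float32)
    g=cv2.resize(g,None,fx=S,fy=S,interpolation=cv2.INTER_CUBIC)
    M=(g<thr).astype(np.uint8);nn,L,st,_=cv2.connectedComponentsWithStats(M)
    k=1+np.argmax(st[1:,4]);M=(L==k).astype(np.uint8)
    cost=lambda q:float((sil(n,(q[0],q[1],q[2]/100),(u0,v0),S,M.shape,E,K)!=M).mean())
    best=None
    for da in(-8,0,8):
        r=minimize(cost,[p0[0],p0[1],p0[2]*100+da],method="Nelder-Mead",options=dict(initial_simplex=np.array([p0[0],p0[1],p0[2]*100+da])+np.array([[0,0,0],[12,0,0],[0,12,0],[0,0,12]]),xatol=.05,fatol=1e-6))
        if best is None or r.fun<best.fun:best=r
    return best.x/[1,1,100],best.fun/M.mean()
E
python3 - <<'E'
from h import *
F=np.load("topavg.npy")
cr=lambda u,v:((u+.5)/4.3-.5+240,(v+.5)/4.3-.5+150)
for n,p in zip("RSPT",[(157,258),(322,244),(490,232),(657,219)]): print(n,"pin",ray(*cr(*p),11).round(1))
rims={"R":[(90,141),(204,134),(214,322),(98,329)],"S":[(248,96),(374,88),(393,343),(265,351)],"P":[(413,109),(549,100),(566,299),(430,310)],"T":[(586,114),(710,105),(728,270),(603,279)]}
for n,q in rims.items():
    w=np.array([ray(*cr(*p),21) for p in q]);c=w.mean(0);d=(w[0]+w[1]-w[2]-w[3])/2;L=np.hypot(*d)
    print(n,"centre",c.round(1),"L",L.round(1),"W",np.hypot(*(w[0]+w[3]-w[1]-w[2])/2).round(1),"yaw",np.arctan2(d[1],d[0]).round(4),"origin",(c-15*d/L).round(1))
print(F[165,230].mean(),F[85:165,190:315].mean(2).min())
for n,uv,a,b,t in [("scanner",(222,130),-.4,(190,85,260,165),0),("radio",(294,120),-.2,(272,80,315,150),0),("terminal",(440,131),-.35,(415,105,470,160),0),("printer",(186,207),.45,(155,175,220,240),0),("phone",(364,129),-.4,(335,95,395,163),0),("calculator",(464,210),.2,(435,175,495,247),0)]:
    p0=[*ray(*uv,20),a]
    bg=np.median(F[b[1]:b[3],b[0]:b[2]].mean(2)[[0,-1]])
    for fr in (.65,.8): print(n,*[np.round(v,3) for v in fit(n,F,p0,b,bg*fr)])
E
```

```text
R pin [436.  127.2]
S pin [443.3  31.2]
P pin [449.5 -67.1]
T pin [ 456.2 -165.5]
R centre [450.7 129.4] L 109.5 W 66.2 yaw 0.052 origin [435.7 128.6]
S centre [457.1  32.2] L 149.2 W 73.6 yaw 0.0616 origin [442.2  31.3]
P centre [464.7 -66.3] L 117.6 W 79.4 yaw 0.063 origin [449.8 -67.2]
T centre [ 471.1 -164. ] L 97.4 W 73.1 yaw 0.0711 origin [ 456.1 -165. ]
139.11111111111111 1.1666666666666667
scanner [ 6.26410e+02  2.70019e+02 -3.10000e-01] 0.167
scanner [ 6.27879e+02  2.70190e+02 -3.26000e-01] 0.055
radio [ 6.50816e+02  8.40600e+01 -2.48000e-01] 0.113
radio [ 6.50042e+02  8.49220e+01 -2.73000e-01] 0.048
terminal [ 6.22938e+02 -2.88618e+02 -4.65000e-01] 0.508
terminal [ 6.21647e+02 -2.88882e+02 -4.29000e-01] 0.122
printer [429.01  338.437   0.528] 0.26
printer [428.806 338.938   0.479] 0.076
phone [ 6.44022e+02 -9.99540e+01 -4.56000e-01] 0.059
phone [ 6.44399e+02 -1.00029e+02 -4.49000e-01] 0.015
calculator [ 4.2949e+02 -3.4586e+02  3.0400e-01] 0.738
calculator [ 4.29922e+02 -3.45142e+02  3.04000e-01] 0.219
```

```bash
cat >> h.py <<'E'
from scipy.spatial.transform import Rotation as Rn
def plan(x,y,z=None,yaw=None,cur=None):
    """moves from the present pose: first the turn (tool z), then shifts in the turned frame"""
    from station import arm
    o=arm.get_obs();R=Rn.from_quat(o["ee_rot"]).as_matrix();th=np.arctan2(R[1,0],R[0,0]);p=np.array(o["tcp_pos"])
    if yaw is None: yaw=th
    d=(yaw-th+np.pi/2)%np.pi-np.pi/2
    th2=th+d;z=p[2] if z is None else z
    w=np.array([x,y,z])-p;c,s=np.cos(th2),np.sin(th2)
    t=np.array([c*w[0]+s*w[1],s*w[0]-c*w[1],-w[2]])/80
    k=int(np.ceil(abs(t).max()))
    print("pos",p.round(1),"yaw",th.round(3),"tilt",R[2,:2].round(3),"j",o["joints"].round(2),"t",round(o["time"],2),"| turn",round(-d/(np.pi/2),3),"shift",t.round(3),"calls",k,"each",(t/max(k,1)).round(3),"width",round(o["grip_width"],1),"gf",round(o["grip_force"],1),"F",np.round(o["force"],1))
E
sed -i 's/M=(L==k).astype(np.uint8)$/M=(L==k).astype(np.uint8);cs,_=cv2.findContours(M,cv2.RETR_EXTERNAL,cv2.CHAIN_APPROX_NONE);M=cv2.drawContours(M*0,cs,-1,1,-1)/' h.py
python3 - <<'E'
from h import *
F=np.load("topavg.npy")
for n,uv,a,b in [("scanner",(222,130),-.32,(190,85,260,165)),("radio",(294,120),-.26,(272,80,315,150)),("terminal",(440,131),-.42,(415,105,470,160)),("printer",(186,207),.48,(155,175,220,240))]:
    p0=[*ray(*uv,20),a];bg=np.median(F[b[1]:b[3],b[0]:b[2]].mean(2)[[0,-1]])
    for fr in (.8,.87): 
        v,r=fit(n,F,p0,b,bg*fr); c,s=np.cos(v[2]),np.sin(v[2]);print(n,v.round(3),round(r,3),"mid",(v[:2]+15*np.array([c,s])).round(1))
c,s=np.cos(.067),np.sin(.067)
plan(627,-295,120,-.43)
E
```

```text
scanner [ 6.27449e+02  2.70296e+02 -3.22000e-01] 0.044 mid [641.7 265.6]
scanner [ 6.27645e+02  2.70072e+02 -3.25000e-01] 0.016 mid [641.9 265.3]
radio [ 6.49993e+02  8.50280e+01 -2.74000e-01] 0.048 mid [664.4  81. ]
radio [ 6.49397e+02  8.52390e+01 -2.74000e-01] 0.045 mid [663.8  81.2]
terminal [ 6.22068e+02 -2.89263e+02 -4.23000e-01] 0.036 mid [ 635.7 -295.4]
terminal [ 6.22180e+02 -2.89353e+02 -4.28000e-01] 0.026 mid [ 635.8 -295.6]
printer [428.884 338.996   0.505] 0.076 mid [442.  346.2]
printer [429.273 339.619   0.5  ] 0.035 mid [442.4 346.8]
pos [ 188.5 -516.6  213.4] yaw 0.35 tilt [ 0. -0.] j [-1.32  0.09  1.37 -0.    1.68 -0.1 ] t 0.4 | turn 0.496 shift [ 3.828 -4.803  1.167] calls 5 each [ 0.766 -0.961  0.233] width 94.1 gf 0.0 F [-0.4 -0.6  0.1]
```

>>> {"method": "play_rows", "body": {"hand": [-1, -1, -1, -1, -1, -1], "translation": [[0, 0, 0], [0, 0, 0], [0, 0, 0], [0, 0, 0], [0, 0, 0], [0, 0, 0]], "turn": [[0, 0, 0.1], [0, 0, 0.2], [0, 0, 0.3], [0, 0, 0.4], [0, 0, 0.495], [0, 0, 0.495]], "squeeze": 25}}

```text
time: 1.15
tcp_pos: [188.5, -516.7, 213.5]
ee_rot: [0.977, -0.211, 0.0, 0.0]
force: [0.0, 0.4, -0.3]
grip_width: 93.8
grip_force: 0.0
```

>>> {"method": "play_rows", "body": {"hand": [-1, -1, -1, -1], "translation": [[0.2, -0.24, 0], [0.4, -0.48, 0], [0.6, -0.72, 0], [0.79, -0.97, 0]], "turn": [[0, 0, 0], [0, 0, 0], [0, 0, 0], [0, 0, 0]]}}

```text
time: 1.65
tcp_pos: [278.9, -472.0, 213.5]
ee_rot: [0.978, -0.211, 0.0, 0.0]
force: [-0.3, 0.3, -0.1]
grip_width: 93.7
grip_force: 0.0
```

```bash
python3 -c "
from h import *
plan(635.8,-295.5,None,-.427)"
```

```text
pos [ 278.9 -472.   213.5] yaw -0.425 tilt [0. 0.] j [-1.14  0.08  1.38 -0.    1.68  0.86] t 1.65 | turn 0.001 shift [ 3.148 -3.856 -0.   ] calls 4 each [ 0.787 -0.964 -0.   ] width 93.7 gf 0.0 F [-0.3  0.3 -0.1]
```

Works as modelled. Continue to above the terminal.

>>> {"method": "play_rows", "body": {"hand": [-1, -1, -1, -1], "translation": [[0.2, -0.24, 0], [0.4, -0.48, 0], [0.6, -0.72, 0], [0.79, -0.965, 0]], "turn": [[0, 0, 0], [0, 0, 0], [0, 0, 0], [0, 0, 0]]}}

```text
time: 2.15
tcp_pos: [368.4, -427.9, 213.5]
ee_rot: [0.978, -0.211, 0.0, 0.0]
force: [0.5, 0.1, -0.0]
grip_width: 94.0
grip_force: 0.0
```

>>> {"method": "play_rows", "body": {"hand": [-1, -1, -1, -1], "translation": [[0.2, -0.24, 0], [0.4, -0.48, 0], [0.6, -0.72, 0], [0.79, -0.965, 0]], "turn": [[0, 0, 0], [0, 0, 0], [0, 0, 0], [0, 0, 0]]}}

```text
time: 2.65
tcp_pos: [458.0, -383.9, 213.4]
ee_rot: [0.978, -0.211, 0.0, 0.0]
force: [-0.3, -0.5, -0.2]
grip_width: 93.6
grip_force: 0.0
```

>>> {"method": "play_rows", "body": {"hand": [-1, -1, -1, -1], "translation": [[0.2, -0.24, 0], [0.4, -0.48, 0], [0.6, -0.72, 0], [0.79, -0.965, 0]], "turn": [[0, 0, 0], [0, 0, 0], [0, 0, 0], [0, 0, 0]]}}

```text
time: 3.15
tcp_pos: [547.9, -339.7, 213.4]
ee_rot: [0.977, -0.212, 0.0, 0.0]
force: [0.5, -0.1, -0.1]
grip_width: 94.1
grip_force: 0.0
```

>>> {"method": "play_rows", "body": {"hand": [-1, -1, -1, -1, -1], "translation": [[0.2, -0.24, 0], [0.4, -0.48, 0], [0.6, -0.72, 0], [0.78, -0.96, 0], [0.78, -0.96, 0]], "turn": [[0, 0, 0], [0, 0, 0], [0, 0, 0], [0, 0, 0], [0, 0, 0]]}}

```text
time: 3.78
tcp_pos: [636.8, -294.8, 212.6]
ee_rot: [0.978, -0.211, -0.0, -0.0]
force: [-0.2, -0.4, -0.4]
grip_width: 94.0
grip_force: 0.0
```

```bash
python3 - <<'E'
from h import *
from station import arm
plan(635.8,-295.5,20.5,-.427)
f=arm.grab_frame("wrist");X=f["extrinsics"];k=(f["fx"],f["cx"],f["cy"])
I=cv2.cvtColor(f["frame"],cv2.COLOR_RGB2BGR)
v=(622.2,-289.3,-.427);b=DEV["terminal"][0];c,s=np.cos(v[2]),np.sin(v[2])
W=np.c_[c*b[:,0]-s*b[:,1]+v[0],s*b[:,0]+c*b[:,1]+v[1],b[:,2]]
for q in proj(W,X,k): cv2.circle(I,tuple(np.round(q).astype(int)),3,(0,255,0),1)
cv2.imwrite("pics/w1.png",I)
E
```

```text
pos [ 636.8 -294.8  212.6] yaw -0.425 tilt [-0.001 -0.   ] j [-0.51  0.44  0.94  0.    1.76  1.48] t 3.77 | turn 0.001 shift [-0.008  0.013  2.402] calls 3 each [-0.003  0.004  0.801] width 94.0 gf 0.0 F [-0.2 -0.4 -0.4]
```

View pics/w1.png

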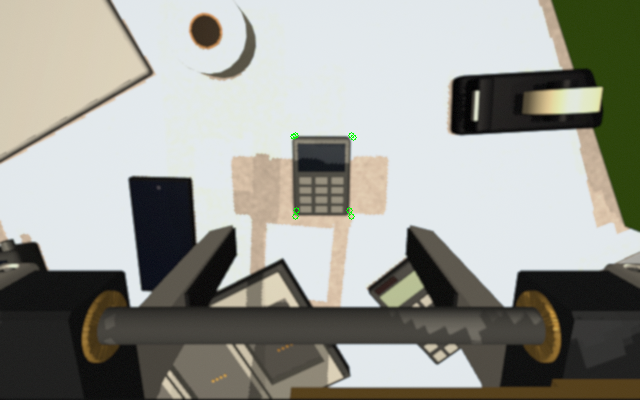

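>>> {"method": "play_rows", "body": {"hand": [-1, -1, -1, -1], "translation": [[0, 0, 0.25], [0, 0, 0.5], [0, 0, 0.75], [0, 0.01, 1]], "turn": [[0, 0, 0], [0, 0, 0], [0, 0, 0], [0, 0, 0]]}}

```text
time: 4.32
tcp_pos: [634.4, -297.7, 133.1]
ee_rot: [0.977, -0.213, 0.0, 0.0]
force: [-0.9, -0.5, -0.9]
grip_width: 94.0
grip_force: 0.0
```

>>> {"method": "play_rows", "body": {"hand": [-1, -1, -1, -1], "translation": [[0, 0, 0.25], [0, 0, 0.5], [0, 0, 0.75], [0, 0, 1]], "turn": [[0, 0, 0], [0, 0, 0], [0, 0, 0], [0, 0, 0]]}}

```text
time: 4.82
tcp_pos: [635.1, -296.9, 52.1]
ee_rot: [0.977, -0.212, 0.0, 0.0]
force: [0.3, 0.8, -0.0]
grip_width: 94.4
grip_force: 0.0
```

>>> {"method": "play_rows", "body": {"hand": [-1, -1, -1, -1, -1, -1], "translation": [[0, 0, 0.1], [0, 0, 0.2], [0, 0, 0.3], [0, 0, 0.4], [0, 0, 0.4], [0, 0, 0.4]], "turn": [[0, 0, 0], [0, 0, 0], [0, 0, 0], [0, 0, 0], [0, 0, 0], [0, 0, 0]]}}

```text
time: 5.58
tcp_pos: [635.3, -297.1, 21.8]
ee_rot: [0.977, -0.212, 0.0, 0.0]
force: [-0.2, 0.8, 0.4]
grip_width: 94.4
grip_force: 0.0
```

>>> {"method": "play_rows", "body": {"hand": [1, 1, 1, 1, 1, 1, 1, 1], "translation": [[0, 0, 0], [0, 0, 0], [0, 0, 0], [0, 0, 0], [0, 0, 0], [0, 0, 0], [0, 0, 0], [0, 0, 0]], "turn": [[0, 0, 0], [0, 0, 0], [0, 0, 0], [0, 0, 0], [0, 0, 0], [0, 0, 0], [0, 0, 0], [0, 0, 0]], "squeeze": 25}}

```text
time: 6.58
tcp_pos: [635.3, -296.8, 21.7]
ee_rot: [0.977, -0.212, 0.0, -0.0]
force: [1.5, 1.6, 0.9]
grip_width: 61.6
grip_force: 25.0
```

>>> {"method": "play_rows", "body": {"hand": [1, 1, 1, 1, 1], "translation": [[0, 0, -0.1], [0, 0, -0.3], [0, 0, -0.5], [0, 0, -0.7], [0, 0, -0.7]], "turn": [[0, 0, 0], [0, 0, 0], [0, 0, 0], [0, 0, 0], [0, 0, 0]]}}

```text
time: 7.2
tcp_pos: [636.4, -297.8, 80.8]
ee_rot: [0.977, -0.212, 0.003, 0.001]
force: [1.3, -0.2, -1.5]
grip_width: 61.9
grip_force: 25.0
```

>>> {"method": "play_rows", "body": {"hand": [1, 1, 1, 1, 1], "translation": [[0, 0, 0], [0, 0, 0], [0, 0, 0], [0, 0, 0], [0, 0, 0]], "turn": [[0, 0, -0.08], [0, 0, -0.16], [0, 0, -0.24], [0, 0, -0.315], [0, 0, -0.315]]}}

```text
time: 7.82
tcp_pos: [634.7, -296.8, 76.8]
ee_rot: [0.999, 0.033, -0.001, -0.0]
force: [-0.4, 0.2, -1.7]
grip_width: 62.0
grip_force: 25.0
```

```bash
python3 -c "
from h import *
plan(471.1,-164.1,32.7,.067)"
```

```text
pos [ 634.7 -296.8   76.8] yaw 0.066 tilt [-0.001 -0.001] j [-0.52  0.48  1.16 -0.    1.51  0.99] t 7.83 | turn -0.001 shift [-1.93  -1.792  0.551] calls 2 each [-0.965 -0.896  0.275] width 62.0 gf 25.0 F [-0.4  0.2 -1.7]
```

>>> {"method": "play_rows", "body": {"hand": [1, 1, 1, 1, 1], "translation": [[-0.2, -0.18, 0], [-0.4, -0.36, 0], [-0.6, -0.54, 0], [-0.8, -0.72, 0], [-0.965, -0.895, 0]], "turn": [[0, 0, 0], [0, 0, 0], [0, 0, 0], [0, 0, 0], [0, 0, 0]]}}

```text
time: 8.45
tcp_pos: [552.4, -230.2, 77.3]
ee_rot: [0.999, 0.032, -0.0, -0.0]
force: [1.0, 0.2, -2.2]
grip_width: 61.5
grip_force: 25.0
```

>>> {"method": "play_rows", "body": {"hand": [1, 1, 1, 1, 1, 1], "translation": [[-0.2, -0.18, 0], [-0.4, -0.36, 0], [-0.6, -0.54, 0], [-0.8, -0.72, 0], [-0.965, -0.895, 0], [-0.965, -0.895, 0]], "turn": [[0, 0, 0], [0, 0, 0], [0, 0, 0], [0, 0, 0], [0, 0, 0], [0, 0, 0]]}}

```text
time: 9.2
tcp_pos: [470.7, -163.8, 77.5]
ee_rot: [0.999, 0.033, -0.0, 0.0]
force: [-0.6, -0.3, -1.0]
grip_width: 61.6
grip_force: 25.0
```

```bash
python3 -c "
from h import *
plan(471.1,-164.1,32.7,.067)"
```

```text
pos [ 470.7 -163.8   77.5] yaw 0.066 tilt [-0.  0.] j [-0.45  0.04  1.69 -0.    1.41  1.06] t 9.2 | turn -0.001 shift [0.004 0.004 0.559] calls 1 each [0.004 0.004 0.559] width 61.6 gf 25.0 F [-0.6 -0.3 -1. ]
```

>>> {"method": "play_rows", "body": {"hand": [1, 1, 1, 1, 1, 1, 1, 1], "translation": [[0, 0, 0.12], [0, 0, 0.24], [0, 0, 0.36], [0, 0, 0.46], [0, 0, 0.51], [0, 0, 0.54], [0, 0, 0.55], [0, 0, 0.55]], "turn": [[0, 0, 0], [0, 0, 0], [0, 0, 0], [0, 0, 0], [0, 0, 0], [0, 0, 0], [0, 0, 0], [0, 0, 0]]}}

```text
time: 10.2
tcp_pos: [471.6, -164.5, 33.8]
ee_rot: [0.999, 0.034, 0.0, 0.0]
force: [0.1, 0.3, -1.5]
grip_width: 61.6
grip_force: 25.0
```

>>> {"method": "play_rows", "body": {"hand": [1, 1, 1], "translation": [[0, 0, 0.01], [0, 0, 0.015], [0, 0, 0.015]], "turn": [[0, 0, 0], [0, 0, 0], [0, 0, 0]]}}

```text
time: 10.58
tcp_pos: [471.5, -164.5, 32.6]
ee_rot: [0.999, 0.034, 0.0, 0.0]
force: [-0.5, 0.1, 1.4]
grip_width: 61.3
grip_force: 25.0
```

>>> {"method": "play_rows", "body": {"hand": [-0.4, -0.6, -0.6, -0.6], "translation": [[0, 0, 0], [0, 0, 0], [0, 0, 0], [0, 0, 0]], "turn": [[0, 0, 0], [0, 0, 0], [0, 0, 0], [0, 0, 0]]}}

```text
time: 11.08
tcp_pos: [471.5, -164.5, 32.3]
ee_rot: [0.999, 0.034, 0.0, 0.0]
force: [0.6, -0.5, -0.2]
grip_width: 75.2
grip_force: 0.0
```

>>> {"method": "play_rows", "body": {"hand": [-0.6, -0.6, -0.8, -1], "translation": [[0, 0, -0.2], [0, 0, -0.45], [0, 0, -0.7], [0, 0, -1]], "turn": [[0, 0, 0], [0, 0, 0], [0, 0, 0], [0, 0, 0]]}}

```text
time: 11.58
tcp_pos: [471.5, -164.5, 114.0]
ee_rot: [0.999, 0.034, 0.0, 0.0]
force: [0.5, -0.2, -1.0]
grip_width: 91.0
grip_force: 0.0
```

>>> {"method": "play_rows", "body": {"hand": [-1, -1, -1, -1], "translation": [[0.2, -0.2, -0.1], [0.4, -0.4, -0.2], [0.6, -0.6, -0.3], [0.8, -0.8, -0.4]], "turn": [[0, 0, 0], [0, 0, 0], [0, 0, 0], [0, 0, 0]]}}

```text
time: 12.08
tcp_pos: [531.8, -95.9, 146.0]
ee_rot: [0.999, 0.033, 0.001, 0.0]
force: [-0.2, 0.0, 0.6]
grip_width: 94.4
grip_force: 0.0
```

```bash
python3 - <<'E'
from h import *
from station import arm
plan(664,81.1,None,-.274)
f=arm.grab_frame("top");I=cv2.cvtColor(f["frame"],cv2.COLOR_RGB2BGR)
cv2.imwrite("pics/c3.png",cv2.resize(I[80:250,180:480],None,fx=2.6,fy=2.6,interpolation=cv2.INTER_CUBIC))
E
```

```text
pos [531.8 -95.9 146. ] yaw 0.067 tilt [0.002 0.001] j [-0.28  0.09  1.5  -0.    1.55  1.22] t 12.07 | turn 0.217 shift [ 0.993 -2.577 -0.   ] calls 3 each [ 0.331 -0.859 -0.   ] width 94.4 gf 0.0 F [-0.2  0.   0.6]
```

View pics/c3.png

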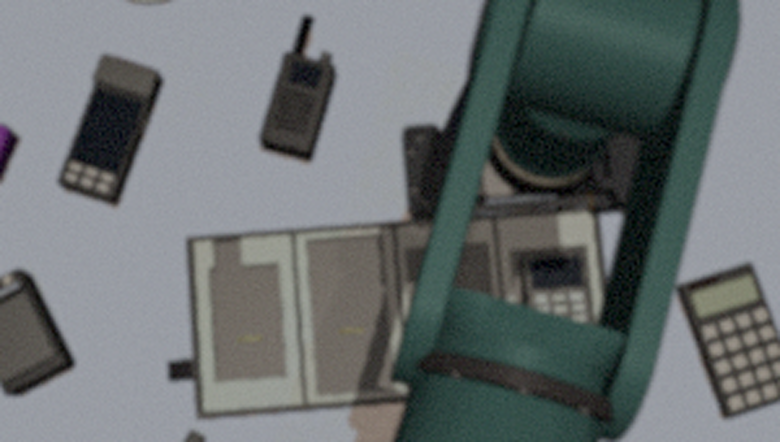

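>>> {"method": "play_rows", "body": {"hand": [-1, -1, -1, -1], "translation": [[0, 0, 0], [0, 0, 0], [0, 0, 0], [0, 0, 0]], "turn": [[0, 0, 0.08], [0, 0, 0.16], [0, 0, 0.217], [0, 0, 0.217]]}}

```text
time: 12.62
tcp_pos: [530.9, -96.7, 145.0]
ee_rot: [0.991, -0.136, 0.0, 0.0]
force: [-0.4, 0.2, -0.2]
grip_width: 93.9
grip_force: 0.0
```

>>> {"method": "play_rows", "body": {"hand": [-1, -1, -1, -1], "translation": [[0.08, -0.21, 0], [0.16, -0.42, 0], [0.24, -0.64, 0], [0.33, -0.86, 0]], "turn": [[0, 0, 0], [0, 0, 0], [0, 0, 0], [0, 0, 0]]}}

```text
time: 13.12
tcp_pos: [575.9, -35.6, 144.2]
ee_rot: [0.991, -0.136, -0.0, -0.0]
force: [-0.0, -0.6, -0.3]
grip_width: 94.0
grip_force: 0.0
```

>>> {"method": "play_rows", "body": {"hand": [-1, -1, -1, -1], "translation": [[0.08, -0.21, 0], [0.16, -0.42, 0], [0.24, -0.64, 0], [0.33, -0.86, 0]], "turn": [[0, 0, 0], [0, 0, 0], [0, 0, 0], [0, 0, 0]]}}

```text
time: 13.62
tcp_pos: [619.8, 22.9, 144.2]
ee_rot: [0.991, -0.136, -0.0, 0.0]
force: [-0.1, -0.5, 0.1]
grip_width: 94.0
grip_force: 0.0
```

>>> {"method": "play_rows", "body": {"hand": [-1, -1, -1, -1, -1], "translation": [[0.08, -0.21, 0], [0.16, -0.42, 0], [0.24, -0.64, 0], [0.33, -0.86, 0], [0.33, -0.86, 0]], "turn": [[0, 0, 0], [0, 0, 0], [0, 0, 0], [0, 0, 0], [0, 0, 0]]}}

```text
time: 14.25
tcp_pos: [663.6, 82.3, 143.8]
ee_rot: [0.991, -0.136, -0.0, 0.0]
force: [-0.2, 0.2, 0.5]
grip_width: 93.9
grip_force: 0.0
```

```bash
python3 -c "
from h import *
plan(664,81.1,24,-.274)"
```

```text
pos [663.6  82.3 143.8] yaw -0.272 tilt [-0.  0.] j [ 0.04  0.37  1.17 -0.    1.6   1.88] t 14.25 | turn 0.001 shift [0.009 0.013 1.498] calls 2 each [0.005 0.006 0.749] width 93.9 gf 0.0 F [-0.2  0.2  0.5]
```

>>> {"method": "play_rows", "body": {"hand": [-1, -1, -1, -1], "translation": [[0, 0, 0.2], [0, 0, 0.4], [0, 0, 0.6], [0.01, 0.01, 0.75]], "turn": [[0, 0, 0], [0, 0, 0], [0, 0, 0], [0, 0, 0]]}}

```text
time: 14.75
tcp_pos: [662.7, 79.6, 82.2]
ee_rot: [0.991, -0.137, -0.001, 0.0]
force: [0.7, 0.2, 0.5]
grip_width: 94.3
grip_force: 0.0
```

>>> {"method": "play_rows", "body": {"hand": [-1, -1, -1, -1, -1], "translation": [[0, 0, 0.2], [0, 0, 0.4], [0, 0, 0.6], [0, 0, 0.75], [0, 0, 0.75]], "turn": [[0, 0, 0], [0, 0, 0], [0, 0, 0], [0, 0, 0], [0, 0, 0]]}}

```text
time: 15.38
tcp_pos: [662.6, 80.0, 22.5]
ee_rot: [0.991, -0.136, -0.001, 0.0]
force: [1.0, -0.7, 0.0]
grip_width: 94.1
grip_force: 0.0
```

>>> {"method": "play_rows", "body": {"hand": [1, 1, 1, 1, 1, 1, 1, 1], "translation": [[0, 0, 0], [0, 0, 0], [0, 0, 0], [0, 0, 0], [0, 0, 0], [0, 0, 0], [0, 0, 0], [0, 0, 0]], "turn": [[0, 0, 0], [0, 0, 0], [0, 0, 0], [0, 0, 0], [0, 0, 0], [0, 0, 0], [0, 0, 0], [0, 0, 0]]}}

```text
time: 16.38
tcp_pos: [663.9, 80.5, 24.7]
ee_rot: [0.991, -0.136, 0.0, -0.0]
force: [1.4, 2.5, 3.0]
grip_width: 53.8
grip_force: 25.0
```

>>> {"method": "play_rows", "body": {"hand": [1, 1, 1, 1, 1], "translation": [[0, 0, -0.1], [0, 0, -0.3], [0, 0, -0.5], [0, 0, -0.7], [0, 0, -0.7]], "turn": [[0, 0, 0], [0, 0, 0], [0, 0, 0], [0, 0, 0], [0, 0, 0]]}}

```text
time: 17.0
tcp_pos: [665.2, 80.0, 83.4]
ee_rot: [0.991, -0.137, 0.003, -0.0]
force: [-0.4, -0.0, -2.1]
grip_width: 54.1
grip_force: 25.0
```

>>> {"method": "play_rows", "body": {"hand": [1, 1, 1, 1], "translation": [[0, 0, 0], [0, 0, 0], [0, 0, 0], [0, 0, 0]], "turn": [[0, 0, -0.08], [0, 0, -0.16], [0, 0, -0.217], [0, 0, -0.217]]}}

```text
time: 17.5
tcp_pos: [663.2, 80.0, 79.6]
ee_rot: [0.999, 0.033, -0.001, 0.0]
force: [0.5, 0.6, -2.2]
grip_width: 54.1
grip_force: 25.0
```

```bash
python3 -c "
from h import *
plan(451,129.3,35,.067)"
```

```text
pos [663.2  80.   79.6] yaw 0.066 tilt [-0.001  0.   ] j [ 0.04  0.4   1.25 -0.    1.49  1.54] t 17.5 | turn -0.001 shift [-2.605 -0.793  0.558] calls 3 each [-0.868 -0.264  0.186] width 54.1 gf 25.0 F [ 0.5  0.6 -2.2]
```

>>> {"method": "play_rows", "body": {"hand": [1, 1, 1, 1], "translation": [[-0.2, -0.06, 0], [-0.42, -0.13, 0], [-0.65, -0.2, 0], [-0.87, -0.264, 0]], "turn": [[0, 0, 0], [0, 0, 0], [0, 0, 0], [0, 0, 0]]}}

```text
time: 18.0
tcp_pos: [591.9, 96.5, 80.0]
ee_rot: [0.999, 0.033, -0.0, 0.0]
force: [-0.3, 0.0, -1.9]
grip_width: 53.9
grip_force: 25.0
```

>>> {"method": "play_rows", "body": {"hand": [1, 1, 1, 1], "translation": [[-0.22, -0.07, 0], [-0.43, -0.13, 0], [-0.65, -0.2, 0], [-0.87, -0.264, 0]], "turn": [[0, 0, 0], [0, 0, 0], [0, 0, 0], [0, 0, 0]]}}

```text
time: 18.5
tcp_pos: [521.1, 112.9, 80.1]
ee_rot: [0.999, 0.033, -0.0, 0.0]
force: [0.5, -0.4, -1.1]
grip_width: 53.8
grip_force: 25.0
```

>>> {"method": "play_rows", "body": {"hand": [1, 1, 1, 1, 1, 1], "translation": [[-0.22, -0.07, 0], [-0.43, -0.13, 0], [-0.65, -0.2, 0], [-0.8, -0.25, 0], [-0.865, -0.264, 0], [-0.865, -0.264, 0]], "turn": [[0, 0, 0], [0, 0, 0], [0, 0, 0], [0, 0, 0], [0, 0, 0], [0, 0, 0]]}}

```text
time: 19.25
tcp_pos: [451.4, 129.3, 80.4]
ee_rot: [0.999, 0.034, 0.0, 0.0]
force: [0.1, -0.6, -1.8]
grip_width: 53.9
grip_force: 25.0
```

```bash
python3 -c "
from h import *
plan(451,129.3,35,.067)"
```

```text
pos [451.4 129.3  80.4] yaw 0.067 tilt [0.001 0.   ] j [ 0.16 -0.03  1.76 -0.    1.41  1.66] t 19.25 | turn 0.0 shift [-0.005 -0.     0.567] calls 1 each [-0.005 -0.     0.567] width 53.9 gf 25.0 F [ 0.1 -0.6 -1.8]
```

>>> {"method": "play_rows", "body": {"hand": [1, 1, 1, 1, 1, 1, 1, 1], "translation": [[0, 0, 0.12], [0, 0, 0.24], [0, 0, 0.36], [0, 0, 0.46], [0, 0, 0.51], [0, 0, 0.54], [0, 0, 0.55], [0, 0, 0.55]], "turn": [[0, 0, 0], [0, 0, 0], [0, 0, 0], [0, 0, 0], [0, 0, 0], [0, 0, 0], [0, 0, 0], [0, 0, 0]]}}

```text
time: 20.25
tcp_pos: [451.7, 129.3, 36.5]
ee_rot: [0.999, 0.034, 0.0, 0.0]
force: [0.4, -0.4, -2.5]
grip_width: 53.5
grip_force: 25.0
```

>>> {"method": "play_rows", "body": {"hand": [1, 1, 1], "translation": [[0, 0, 0.01], [0, 0, 0.01], [0, 0, 0.01]], "turn": [[0, 0, 0], [0, 0, 0], [0, 0, 0]]}}

```text
time: 20.62
tcp_pos: [451.7, 129.3, 35.7]
ee_rot: [0.999, 0.034, 0.0, -0.0]
force: [-0.2, -0.3, -2.1]
grip_width: 54.0
grip_force: 25.0
```

>>> {"method": "play_rows", "body": {"hand": [1, 1, 1], "translation": [[0, 0, 0.01], [0, 0, 0.01], [0, 0, 0.01]], "turn": [[0, 0, 0], [0, 0, 0], [0, 0, 0]]}}

```text
time: 21.0
tcp_pos: [451.7, 129.3, 35.7]
ee_rot: [0.999, 0.033, 0.0, -0.0]
force: [-2.7, -0.0, 4.6]
grip_width: 53.8
grip_force: 25.0
```

>>> {"method": "play_rows", "body": {"hand": [1, 1, 1], "translation": [[0, 0, 0.005], [0, 0, 0.005], [0, 0, 0.005]], "turn": [[0, 0, 0], [0, 0, 0], [0, 0, 0]]}}

```text
time: 21.38
tcp_pos: [451.7, 129.3, 35.7]
ee_rot: [0.999, 0.034, 0.0, 0.0]
force: [-3.7, -1.2, 7.4]
grip_width: 53.7
grip_force: 25.0
```

>>> {"method": "play_rows", "body": {"hand": [-0.3, -0.5, -0.5, -0.5], "translation": [[0, 0, 0], [0, 0, 0], [0, 0, 0], [0, 0, 0]], "turn": [[0, 0, 0], [0, 0, 0], [0, 0, 0], [0, 0, 0]]}}

```text
time: 21.88
tcp_pos: [451.4, 129.3, 34.0]
ee_rot: [0.999, 0.034, -0.0, 0.0]
force: [0.5, -0.1, -0.5]
grip_width: 70.6
grip_force: 0.0
```

>>> {"method": "play_rows", "body": {"hand": [-0.5, -0.5, -0.8, -1], "translation": [[0, 0, -0.2], [0, 0, -0.45], [0, 0, -0.7], [0, 0, -1]], "turn": [[0, 0, 0], [0, 0, 0], [0, 0, 0], [0, 0, 0]]}}

```text
time: 22.38
tcp_pos: [451.5, 129.3, 115.9]
ee_rot: [0.999, 0.034, 0.0, -0.0]
force: [-0.8, -1.1, -0.2]
grip_width: 87.2
grip_force: 0.0
```

>>> {"method": "play_rows", "body": {"hand": [-1, -1, -1, -1, -1], "translation": [[0, 0, 0], [0, 0, 0], [0, 0, 0], [0, 0, 0], [0, 0, 0]], "turn": [[0, 0, 0.08], [0, 0, 0.16], [0, 0, 0.24], [0, 0, 0.249], [0, 0, 0.249]]}}

```text
time: 23.0
tcp_pos: [451.7, 129.3, 114.9]
ee_rot: [0.987, -0.161, 0.0, -0.0]
force: [-0.6, -0.1, 0.0]
grip_width: 94.1
grip_force: 0.0
```

```bash
python3 -c "
from h import *
plan(641.8,265.4,None,-.324)"
```

```text
pos [451.7 129.3 114.9] yaw -0.323 tilt [ 0.001 -0.   ] j [ 0.16 -0.05  1.71 -0.    1.48  2.05] t 23.0 | turn 0.001 shift [ 1.711 -2.369 -0.   ] calls 3 each [ 0.57 -0.79 -0.  ] width 94.1 gf 0.0 F [-0.6 -0.1  0. ]
```

>>> {"method": "play_rows", "body": {"hand": [-1, -1, -1, -1], "translation": [[0.14, -0.2, 0], [0.28, -0.4, 0], [0.42, -0.6, 0], [0.57, -0.79, 0]], "turn": [[0, 0, 0], [0, 0, 0], [0, 0, 0], [0, 0, 0]]}}

```text
time: 23.5
tcp_pos: [515.3, 175.1, 114.4]
ee_rot: [0.987, -0.161, 0.0, 0.0]
force: [-1.3, 0.3, -0.1]
grip_width: 93.8
grip_force: 0.0
```

>>> {"method": "play_rows", "body": {"hand": [-1, -1, -1, -1], "translation": [[0.14, -0.2, 0], [0.28, -0.4, 0], [0.42, -0.6, 0], [0.57, -0.79, 0]], "turn": [[0, 0, 0], [0, 0, 0], [0, 0, 0], [0, 0, 0]]}}

```text
time: 24.0
tcp_pos: [578.6, 220.5, 114.3]
ee_rot: [0.987, -0.161, -0.0, 0.0]
force: [0.1, -0.3, 0.4]
grip_width: 94.0
grip_force: 0.0
```

>>> {"method": "play_rows", "body": {"hand": [-1, -1, -1, -1, -1], "translation": [[0.14, -0.2, 0], [0.28, -0.4, 0], [0.42, -0.6, 0], [0.57, -0.79, 0], [0.57, -0.79, 0]], "turn": [[0, 0, 0], [0, 0, 0], [0, 0, 0], [0, 0, 0], [0, 0, 0]]}}

```text
time: 24.62
tcp_pos: [641.9, 265.8, 113.6]
ee_rot: [0.987, -0.161, -0.0, 0.0]
force: [-0.1, -0.7, 0.8]
grip_width: 93.9
grip_force: 0.0
```

```bash
python3 - <<'E'
from h import *
from station import arm
plan(641.8,265.4,21,-.324)
f=arm.grab_frame("wrist");X=f["extrinsics"];k=(f["fx"],f["cx"],f["cy"])
I=cv2.cvtColor(f["frame"],cv2.COLOR_RGB2BGR)
v=(627.6,270.1,-.324);c,s=np.cos(v[2]),np.sin(v[2])
for b in DEV["scanner"]:
    W=np.c_[c*b[:,0]-s*b[:,1]+v[0],s*b[:,0]+c*b[:,1]+v[1],b[:,2]]
    for q in proj(W,X,k): cv2.circle(I,tuple(np.round(q).astype(int)),3,(0,255,0),1)
cv2.imwrite("pics/w2.png",I)
E
```

```text
pos [641.9 265.8 113.6] yaw -0.323 tilt [-0.001  0.001] j [ 0.31  0.44  1.13 -0.    1.57  2.2 ] t 24.62 | turn 0.001 shift [1.000e-03 6.000e-03 1.158e+00] calls 2 each [0.    0.003 0.579] width 93.9 gf 0.0 F [-0.1 -0.7  0.8]
```

View pics/w2.png

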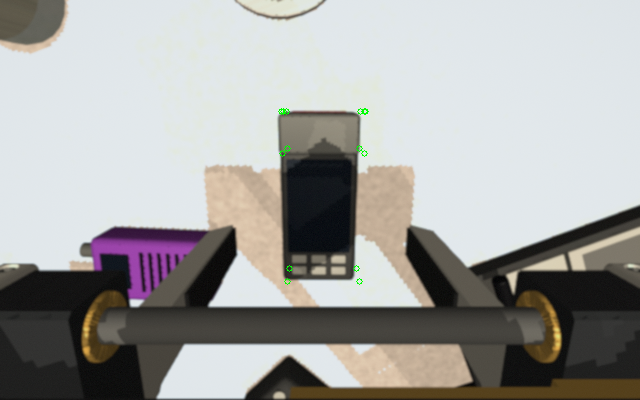

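>>> {"method": "play_rows", "body": {"hand": [-0.75, -0.75, -0.75, -0.75], "translation": [[0, 0, 0.15], [0, 0, 0.3], [0, 0, 0.45], [0, 0, 0.58]], "turn": [[0, 0, 0], [0, 0, 0], [0, 0, 0], [0, 0, 0]]}}

```text
time: 25.18
tcp_pos: [640.9, 265.2, 66.4]
ee_rot: [0.987, -0.161, -0.001, 0.0]
force: [-0.3, 0.4, -0.6]
grip_width: 82.7
grip_force: 0.0
```

>>> {"method": "play_rows", "body": {"hand": [-0.75, -0.75, -0.75, -0.75, -0.75], "translation": [[0, 0, 0.15], [0, 0, 0.3], [0, 0, 0.45], [0, 0, 0.575], [0, 0, 0.575]], "turn": [[0, 0, 0], [0, 0, 0], [0, 0, 0], [0, 0, 0], [0, 0, 0]]}}

```text
time: 25.8
tcp_pos: [640.7, 265.2, 20.3]
ee_rot: [0.987, -0.161, -0.001, 0.001]
force: [0.2, -0.2, -0.1]
grip_width: 82.1
grip_force: 0.0
```

>>> {"method": "play_rows", "body": {"hand": [1, 1, 1, 1, 1, 1, 1, 1], "translation": [[0, 0, 0], [0, 0, 0], [0, 0, 0], [0, 0, 0], [0, 0, 0], [0, 0, 0], [0, 0, 0], [0, 0, 0]], "turn": [[0, 0, 0], [0, 0, 0], [0, 0, 0], [0, 0, 0], [0, 0, 0], [0, 0, 0], [0, 0, 0], [0, 0, 0]], "squeeze": 35}}

```text
time: 26.8
tcp_pos: [642.1, 265.9, 22.7]
ee_rot: [0.987, -0.161, 0.001, -0.001]
force: [0.9, 1.6, 4.3]
grip_width: 59.6
grip_force: 35.0
```

>>> {"method": "play_rows", "body": {"hand": [1, 1, 1, 1, 1], "translation": [[0, 0, -0.1], [0, 0, -0.3], [0, 0, -0.5], [0, 0, -0.7], [0, 0, -0.7]], "turn": [[0, 0, 0], [0, 0, 0], [0, 0, 0], [0, 0, 0], [0, 0, 0]]}}

```text
time: 27.42
tcp_pos: [643.0, 265.9, 81.0]
ee_rot: [0.987, -0.161, 0.002, -0.001]
force: [0.5, -0.2, -1.8]
grip_width: 59.6
grip_force: 35.0
```

>>> {"method": "play_rows", "body": {"hand": [1, 1, 1, 1, 1], "translation": [[0, 0, 0], [0, 0, 0], [0, 0, 0], [0, 0, 0], [0, 0, 0]], "turn": [[0, 0, -0.08], [0, 0, -0.16], [0, 0, -0.22], [0, 0, -0.249], [0, 0, -0.249]]}}

```text
time: 28.05
tcp_pos: [641.1, 265.3, 77.2]
ee_rot: [0.999, 0.033, -0.001, 0.0]
force: [-1.0, 0.5, -2.3]
grip_width: 59.7
grip_force: 35.0
```

```bash
python3 -c "
from h import *
plan(457.9,31.5,33,.067)"
```

```text
pos [641.1 265.3  77.2] yaw 0.067 tilt [-0.001  0.   ] j [ 0.31  0.46  1.18 -0.    1.5   1.82] t 28.05 | turn -0.0 shift [-2.48   2.762  0.552] calls 3 each [-0.827  0.921  0.184] width 59.7 gf 35.0 F [-1.   0.5 -2.3]
```

>>> {"method": "play_rows", "body": {"hand": [1, 1, 1, 1, 1], "translation": [[-0.15, 0.17, -0.04], [-0.33, 0.36, -0.08], [-0.5, 0.55, -0.1], [-0.67, 0.74, -0.1], [-0.827, 0.92, -0.1]], "turn": [[0, 0, 0], [0, 0, 0], [0, 0, 0], [0, 0, 0], [0, 0, 0]]}}

```text
time: 28.68
tcp_pos: [579.8, 186.9, 85.7]
ee_rot: [0.999, 0.033, -0.0, 0.0]
force: [0.4, 0.0, -1.9]
grip_width: 59.5
grip_force: 35.0
```

>>> {"method": "play_rows", "body": {"hand": [1, 1, 1, 1, 1], "translation": [[-0.15, 0.17, 0], [-0.33, 0.36, 0], [-0.5, 0.55, 0], [-0.67, 0.74, 0], [-0.827, 0.92, 0]], "turn": [[0, 0, 0], [0, 0, 0], [0, 0, 0], [0, 0, 0], [0, 0, 0]]}}

```text
time: 29.3
tcp_pos: [518.7, 109.1, 85.9]
ee_rot: [0.999, 0.033, 0.0, 0.0]
force: [-1.1, 0.1, -2.6]
grip_width: 59.4
grip_force: 35.0
```

>>> {"method": "play_rows", "body": {"hand": [1, 1, 1, 1, 1, 1], "translation": [[-0.15, 0.17, 0], [-0.33, 0.36, 0], [-0.5, 0.55, 0], [-0.67, 0.74, 0], [-0.827, 0.92, 0], [-0.827, 0.92, 0]], "turn": [[0, 0, 0], [0, 0, 0], [0, 0, 0], [0, 0, 0], [0, 0, 0], [0, 0, 0]]}}

```text
time: 30.05
tcp_pos: [457.5, 30.8, 85.9]
ee_rot: [0.999, 0.033, 0.0, 0.0]
force: [0.5, 0.6, -1.2]
grip_width: 59.1
grip_force: 35.0
```

```bash
python3 - <<'E'
from h import *
from station import arm
plan(457.9,31.5,33,.067)
f=arm.grab_frame("scene")
I=cv2.cvtColor(f["frame"],cv2.COLOR_RGB2BGR)
cv2.imwrite("pics/s2.png",cv2.resize(I[110:270,220:420],None,fx=3.5,fy=3.5,interpolation=cv2.INTER_CUBIC))
E
```

```text
pos [457.5  30.8  85.9] yaw 0.065 tilt [0. 0.] j [-0.06 -0.06  1.77 -0.    1.42  1.45] t 30.05 | turn -0.001 shift [ 0.005 -0.009  0.662] calls 1 each [ 0.005 -0.009  0.662] width 59.1 gf 35.0 F [ 0.5  0.6 -1.2]
```

View pics/s2.png

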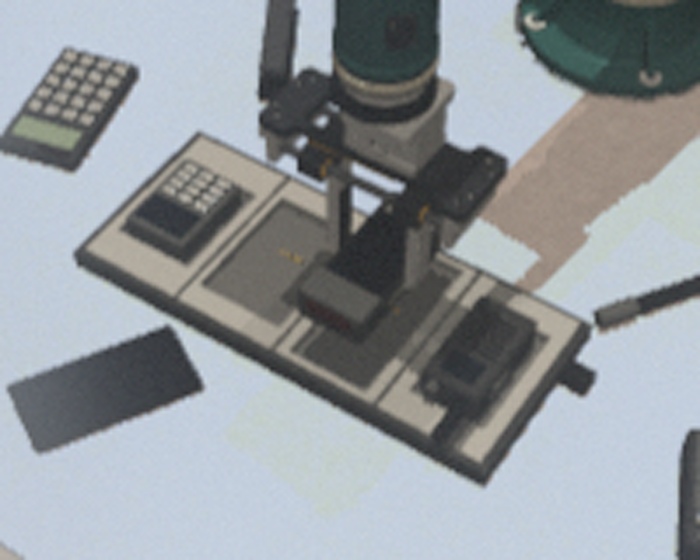

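>>> {"method": "play_rows", "body": {"hand": [1, 1, 1, 1, 1, 1, 1, 1], "translation": [[0, 0, 0.12], [0, 0, 0.26], [0, 0, 0.4], [0, 0, 0.52], [0, -0.01, 0.6], [0, -0.01, 0.63], [0, -0.01, 0.64], [0, -0.01, 0.64]], "turn": [[0, 0, 0], [0, 0, 0], [0, 0, 0], [0, 0, 0], [0, 0, 0], [0, 0, 0], [0, 0, 0], [0, 0, 0]]}}

```text
time: 31.1
tcp_pos: [458.5, 32.6, 35.0]
ee_rot: [0.999, 0.034, 0.0, 0.0]
force: [0.6, 0.2, -3.3]
grip_width: 59.4
grip_force: 35.0
```

>>> {"method": "play_rows", "body": {"hand": [1, 1, 1], "translation": [[0, 0, 0.01], [0, 0, 0.01], [0, 0, 0.01]], "turn": [[0, 0, 0], [0, 0, 0], [0, 0, 0]]}}

```text
time: 31.48
tcp_pos: [458.3, 32.6, 34.0]
ee_rot: [0.999, 0.034, 0.0, 0.0]
force: [0.2, -0.0, -2.4]
grip_width: 59.9
grip_force: 35.0
```

>>> {"method": "play_rows", "body": {"hand": [1, 1, 1], "translation": [[0, 0, 0.01], [0, 0, 0.01], [0, 0, 0.01]], "turn": [[0, 0, 0], [0, 0, 0], [0, 0, 0]]}}

```text
time: 31.85
tcp_pos: [458.4, 32.6, 33.6]
ee_rot: [0.999, 0.034, 0.0, 0.0]
force: [-2.4, -0.7, 2.8]
grip_width: 59.7
grip_force: 35.0
```

Contact. Release and go for the printer.

>>> {"method": "play_rows", "body": {"hand": [-0.3, -0.55, -0.55, -0.55], "translation": [[0, 0, 0], [0, 0, 0], [0, 0, 0], [0, 0, 0]], "turn": [[0, 0, 0], [0, 0, 0], [0, 0, 0], [0, 0, 0]]}}

```text
time: 32.35
tcp_pos: [458.2, 32.6, 33.0]
ee_rot: [0.999, 0.034, 0.0, 0.0]
force: [0.8, -0.1, 0.8]
grip_width: 72.9
grip_force: 0.0
```

>>> {"method": "play_rows", "body": {"hand": [-0.55, -0.55, -0.8, -1], "translation": [[0, 0, -0.2], [0, 0, -0.45], [0, 0, -0.7], [0, 0, -1]], "turn": [[0, 0, 0], [0, 0, 0], [0, 0, 0], [0, 0, 0]]}}

```text
time: 32.85
tcp_pos: [458.3, 32.6, 114.8]
ee_rot: [0.999, 0.034, 0.0, 0.0]
force: [0.3, -0.0, 0.1]
grip_width: 89.5
grip_force: 0.0
```

>>> {"method": "play_rows", "body": {"hand": [-1, -1, -1, -1, -1], "translation": [[0, 0, 0], [0, 0, 0], [0, 0, 0], [0, 0, 0], [0, 0, 0]], "turn": [[0, 0, -0.08], [0, 0, -0.16], [0, 0, -0.24], [0, 0, -0.275], [0, 0, -0.275]]}}

```text
time: 33.48
tcp_pos: [458.6, 32.6, 114.2]
ee_rot: [0.969, 0.247, 0.001, 0.0]
force: [-0.7, 0.1, -0.0]
grip_width: 94.1
grip_force: 0.0
```

```bash
python3 -c "
from h import *
plan(442.2,346.6,None,.5)"
```

```text
pos [458.6  32.6 114.2] yaw 0.498 tilt [0.001 0.001] j [-0.05 -0.07  1.73 -0.    1.48  1.02] t 33.48 | turn -0.001 shift [ 1.702 -3.543 -0.   ] calls 4 each [ 0.425 -0.886 -0.   ] width 94.1 gf 0.0 F [-0.7  0.1 -0. ]
```

>>> {"method": "play_rows", "body": {"hand": [-1, -1, -1, -1], "translation": [[0.1, -0.2, -0.03], [0.2, -0.42, -0.05], [0.31, -0.65, -0.1], [0.425, -0.885, -0.1]], "turn": [[0, 0, 0], [0, 0, 0], [0, 0, 0], [0, 0, 0]]}}

```text
time: 33.98
tcp_pos: [454.6, 111.7, 122.1]
ee_rot: [0.969, 0.246, 0.001, 0.0]
force: [-0.2, 0.5, -0.3]
grip_width: 93.9
grip_force: 0.0
```

>>> {"method": "play_rows", "body": {"hand": [-1, -1, -1, -1], "translation": [[0.1, -0.2, 0], [0.2, -0.42, 0], [0.31, -0.65, 0], [0.425, -0.885, 0]], "turn": [[0, 0, 0], [0, 0, 0], [0, 0, 0], [0, 0, 0]]}}

```text
time: 34.48
tcp_pos: [450.3, 190.2, 121.8]
ee_rot: [0.969, 0.246, 0.0, 0.0]
force: [0.4, 1.1, 0.2]
grip_width: 93.9
grip_force: 0.0
```

>>> {"method": "play_rows", "body": {"hand": [-1, -1, -1, -1], "translation": [[0.1, -0.2, 0], [0.2, -0.42, 0], [0.31, -0.65, 0], [0.425, -0.885, 0]], "turn": [[0, 0, 0], [0, 0, 0], [0, 0, 0], [0, 0, 0]]}}

```text
time: 34.98
tcp_pos: [446.2, 268.8, 121.4]
ee_rot: [0.969, 0.247, 0.0, 0.0]
force: [-0.1, -0.2, 0.5]
grip_width: 93.8
grip_force: 0.0
```

>>> {"method": "play_rows", "body": {"hand": [-1, -1, -1, -1, -1], "translation": [[0.1, -0.2, 0], [0.2, -0.42, 0], [0.31, -0.65, 0], [0.425, -0.885, 0], [0.425, -0.885, 0]], "turn": [[0, 0, 0], [0, 0, 0], [0, 0, 0], [0, 0, 0], [0, 0, 0]]}}

```text
time: 35.6
tcp_pos: [441.8, 347.9, 120.8]
ee_rot: [0.969, 0.248, -0.0, 0.0]
force: [-0.7, -1.0, -0.4]
grip_width: 94.0
grip_force: 0.0
```

```bash
python3 - <<'E'
from h import *
from station import arm
plan(442.2,346.6,24,.5)
f=arm.grab_frame("wrist");X=f["extrinsics"];k=(f["fx"],f["cx"],f["cy"])
I=cv2.cvtColor(f["frame"],cv2.COLOR_RGB2BGR)
v=(429.1,339.3,.5);c,s=np.cos(v[2]),np.sin(v[2])
for b in DEV["printer"][:1]:
    W=np.c_[c*b[:,0]-s*b[:,1]+v[0],s*b[:,0]+c*b[:,1]+v[1],b[:,2]]
    for q in proj(W,X,k): cv2.circle(I,tuple(np.round(q).astype(int)),3,(0,255,0),1)
cv2.imwrite("pics/w3.png",I)
E
```

```text
pos [441.8 347.9 120.8] yaw 0.501 tilt [-0.  0.] j [ 0.57  0.15  1.49 -0.    1.51  1.64] t 35.6 | turn 0.001 shift [-0.003  0.016  1.211] calls 2 each [-0.002  0.008  0.605] width 94.0 gf 0.0 F [-0.7 -1.  -0.4]
```

View pics/w3.png

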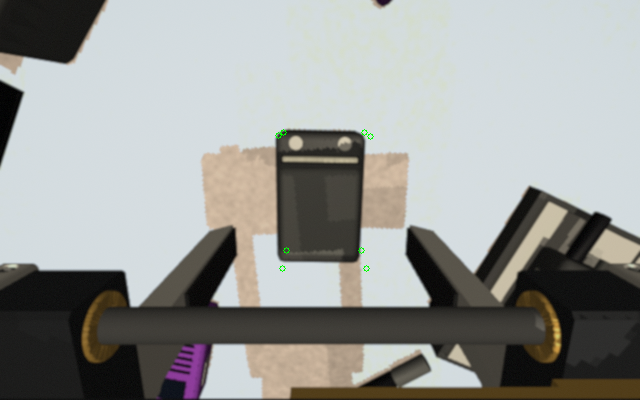

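>>> {"method": "play_rows", "body": {"hand": [-1, -1, -1, -1], "translation": [[0, 0, 0.15], [0, 0, 0.3], [0.02, 0, 0.45], [0.04, 0, 0.6]], "turn": [[0, 0, 0], [0, 0, 0], [0, 0, 0], [0, 0, 0]]}}

```text
time: 36.15
tcp_pos: [444.8, 347.5, 71.8]
ee_rot: [0.969, 0.247, -0.0, 0.0]
force: [1.9, -0.5, 0.0]
grip_width: 93.7
grip_force: 0.0
```

>>> {"method": "play_rows", "body": {"hand": [-1, -1, -1, -1, -1], "translation": [[0, 0, 0.15], [0, 0, 0.3], [0, 0, 0.45], [0, 0, 0.6], [0, 0, 0.6]], "turn": [[0, 0, 0], [0, 0, 0], [0, 0, 0], [0, 0, 0], [0, 0, 0]]}}

```text
time: 36.78
tcp_pos: [444.0, 347.4, 23.5]
ee_rot: [0.969, 0.247, -0.001, 0.0]
force: [-0.8, 0.1, -0.5]
grip_width: 93.9
grip_force: 0.0
```

>>> {"method": "play_rows", "body": {"hand": [1, 1, 1, 1, 1, 1, 1, 1], "translation": [[0, 0, 0], [0, 0, 0], [0, 0, 0], [0, 0, 0], [0, 0, 0], [0, 0, 0], [0, 0, 0], [0, 0, 0]], "turn": [[0, 0, 0], [0, 0, 0], [0, 0, 0], [0, 0, 0], [0, 0, 0], [0, 0, 0], [0, 0, 0], [0, 0, 0]], "squeeze": 35}}

```text
time: 37.78
tcp_pos: [445.0, 348.6, 25.7]
ee_rot: [0.969, 0.247, 0.0, -0.001]
force: [-2.2, 3.8, 6.1]
grip_width: 67.9
grip_force: 35.0
```

>>> {"method": "play_rows", "body": {"hand": [1, 1, 1, 1, 1], "translation": [[0, 0, -0.15], [0, 0, -0.4], [0, 0, -0.65], [0, 0, -0.9], [0, 0, -0.9]], "turn": [[0, 0, 0], [0, 0, 0], [0, 0, 0], [0, 0, 0], [0, 0, 0]]}}

```text
time: 38.4
tcp_pos: [446.0, 347.3, 98.0]
ee_rot: [0.969, 0.247, 0.001, 0.001]
force: [-0.5, 0.1, -3.0]
grip_width: 67.4
grip_force: 35.0
```

>>> {"method": "play_rows", "body": {"hand": [1, 1, 1, 1, 1], "translation": [[0, 0, 0], [0, 0, 0], [0, 0, 0], [0, 0, 0], [0, 0, 0]], "turn": [[0, 0, 0.08], [0, 0, 0.16], [0, 0, 0.24], [0, 0, 0.276], [0, 0, 0.276]]}}

```text
time: 39.02
tcp_pos: [444.2, 346.7, 95.0]
ee_rot: [0.999, 0.033, -0.001, 0.001]
force: [0.4, 0.3, -3.6]
grip_width: 67.8
grip_force: 35.0
```

```bash
python3 -c "
from h import *
plan(464.5,-66.3,35,.067)"
```

```text
pos [444.2 346.7  95. ] yaw 0.066 tilt [-0.003  0.003] j [ 0.56  0.17  1.51 -0.    1.46  2.07] t 39.02 | turn -0.001 shift [-0.092  5.169  0.75 ] calls 6 each [-0.015  0.861  0.125] width 67.8 gf 35.0 F [ 0.4  0.3 -3.6]
```

>>> {"method": "play_rows", "body": {"hand": [1, 1, 1, 1], "translation": [[0, 0.2, 0], [-0.01, 0.42, 0], [-0.015, 0.64, 0], [-0.015, 0.86, 0]], "turn": [[0, 0, 0], [0, 0, 0], [0, 0, 0], [0, 0, 0]]}}

```text
time: 39.52
tcp_pos: [448.3, 277.5, 97.2]
ee_rot: [0.999, 0.032, 0.0, 0.0]
force: [-0.1, -0.3, -3.1]
grip_width: 67.8
grip_force: 35.0
```

>>> {"method": "play_rows", "body": {"hand": [1, 1, 1, 1], "translation": [[0, 0.2, 0], [-0.01, 0.42, 0], [-0.015, 0.64, 0], [-0.015, 0.86, 0]], "turn": [[0, 0, 0], [0, 0, 0], [0, 0, 0], [0, 0, 0]]}}

```text
time: 40.02
tcp_pos: [451.6, 209.3, 97.1]
ee_rot: [0.999, 0.033, 0.0, 0.0]
force: [0.6, 0.6, -2.8]
grip_width: 67.8
grip_force: 35.0
```

>>> {"method": "play_rows", "body": {"hand": [1, 1, 1, 1], "translation": [[0, 0.2, 0], [-0.01, 0.42, 0], [-0.015, 0.64, 0], [-0.015, 0.86, 0]], "turn": [[0, 0, 0], [0, 0, 0], [0, 0, 0], [0, 0, 0]]}}

```text
time: 40.52
tcp_pos: [454.8, 140.5, 97.1]
ee_rot: [0.999, 0.033, 0.0, 0.0]
force: [-0.1, 1.0, -3.7]
grip_width: 67.8
grip_force: 35.0
```

>>> {"method": "play_rows", "body": {"hand": [1, 1, 1, 1], "translation": [[0, 0.2, 0], [-0.01, 0.42, 0], [-0.015, 0.64, 0], [-0.015, 0.86, 0]], "turn": [[0, 0, 0], [0, 0, 0], [0, 0, 0], [0, 0, 0]]}}

```text
time: 41.02
tcp_pos: [458.1, 71.8, 97.1]
ee_rot: [0.999, 0.033, 0.0, 0.0]
force: [-0.1, -0.5, -3.5]
grip_width: 67.9
grip_force: 35.0
```

>>> {"method": "play_rows", "body": {"hand": [1, 1, 1, 1], "translation": [[0, 0.2, 0], [-0.01, 0.42, 0], [-0.015, 0.64, 0], [-0.015, 0.86, 0]], "turn": [[0, 0, 0], [0, 0, 0], [0, 0, 0], [0, 0, 0]]}}

```text
time: 41.52
tcp_pos: [461.4, 3.2, 97.1]
ee_rot: [0.999, 0.033, 0.0, 0.0]
force: [-0.7, 0.5, -3.2]
grip_width: 67.7
grip_force: 35.0
```

>>> {"method": "play_rows", "body": {"hand": [1, 1, 1, 1, 1], "translation": [[0, 0.22, 0], [-0.01, 0.44, 0], [-0.015, 0.66, 0], [-0.015, 0.86, 0], [-0.015, 0.86, 0]], "turn": [[0, 0, 0], [0, 0, 0], [0, 0, 0], [0, 0, 0], [0, 0, 0]]}}

```text
time: 42.15
tcp_pos: [464.8, -65.6, 97.1]
ee_rot: [0.999, 0.032, 0.0, -0.0]
force: [-1.0, -0.2, -3.3]
grip_width: 67.8
grip_force: 35.0
```

```bash
python3 -c "
from h import *
plan(464.5,-66.3,35.5,.067)"
```

```text
pos [464.8 -65.6  97.1] yaw 0.064 tilt [ 0. -0.] j [-0.26 -0.04  1.73  0.    1.45  1.25] t 42.15 | turn -0.002 shift [-0.004  0.009  0.77 ] calls 1 each [-0.004  0.009  0.77 ] width 67.8 gf 35.0 F [-1.  -0.2 -3.3]
```

>>> {"method": "play_rows", "body": {"hand": [1, 1, 1, 1, 1, 1, 1, 1, 1], "translation": [[0, 0, 0.12], [0, 0, 0.26], [0, 0, 0.4], [0, 0.01, 0.53], [0, 0.01, 0.65], [0, 0.01, 0.71], [0, 0.01, 0.74], [0, 0.01, 0.75], [0, 0.01, 0.75]], "turn": [[0, 0, 0], [0, 0, 0], [0, 0, 0], [0, 0, 0], [0, 0, 0], [0, 0, 0], [0, 0, 0], [0, 0, 0], [0, 0, 0]]}}

```text
time: 43.28
tcp_pos: [465.0, -65.4, 37.4]
ee_rot: [0.999, 0.033, 0.0, 0.0]
force: [0.4, -0.8, -3.5]
grip_width: 67.6
grip_force: 35.0
```

>>> {"method": "play_rows", "body": {"hand": [1, 1, 1], "translation": [[0, 0, 0.01], [0, 0, 0.01], [0, 0, 0.01]], "turn": [[0, 0, 0], [0, 0, 0], [0, 0, 0]]}}

```text
time: 43.65
tcp_pos: [465.1, -65.4, 36.7]
ee_rot: [0.999, 0.033, 0.0, 0.0]
force: [-0.8, 0.2, -1.3]
grip_width: 67.9
grip_force: 35.0
```

>>> {"method": "play_rows", "body": {"hand": [1, 1, 1], "translation": [[0, 0, 0.01], [0, 0, 0.01], [0, 0, 0.01]], "turn": [[0, 0, 0], [0, 0, 0], [0, 0, 0]]}}

```text
time: 44.02
tcp_pos: [465.1, -65.4, 36.7]
ee_rot: [0.999, 0.033, 0.0, 0.0]
force: [-2.4, -0.1, 5.2]
grip_width: 67.8
grip_force: 35.0
```

Contact; release, rise and retreat out of the camera's view.

>>> {"method": "play_rows", "body": {"hand": [-0.5, -0.7, -0.7, -0.7], "translation": [[0, 0, 0], [0, 0, 0], [0, 0, 0], [0, 0, 0]], "turn": [[0, 0, 0], [0, 0, 0], [0, 0, 0], [0, 0, 0]]}}

```text
time: 44.52
tcp_pos: [464.7, -65.3, 35.3]
ee_rot: [0.999, 0.033, -0.0, 0.0]
force: [0.2, -0.1, -1.0]
grip_width: 79.9
grip_force: 0.0
```

>>> {"method": "play_rows", "body": {"hand": [-0.7, -0.7, -0.7, -1], "translation": [[0, 0, -0.2], [0, 0, -0.45], [0, 0, -0.7], [0, 0, -1]], "turn": [[0, 0, 0], [0, 0, 0], [0, 0, 0], [0, 0, 0]]}}

```text
time: 45.02
tcp_pos: [464.9, -65.3, 117.1]
ee_rot: [0.999, 0.033, 0.0, 0.0]
force: [0.2, -0.7, 0.5]
grip_width: 87.0
grip_force: 0.0
```

>>> {"method": "play_rows", "body": {"hand": [-1, -1, -1, -1], "translation": [[0, 0.2, -0.25], [0, 0.4, -0.5], [0, 0.65, -0.75], [0, 0.9, -1]], "turn": [[0, 0, 0], [0, 0, 0], [0, 0, 0], [0, 0, 0]]}}

```text
time: 45.52
tcp_pos: [469.7, -137.7, 197.6]
ee_rot: [0.999, 0.033, 0.001, 0.0]
force: [0.8, -0.6, 0.0]
grip_width: 94.1
grip_force: 0.0
```

>>> {"method": "play_rows", "body": {"hand": [-1, -1, -1, -1], "translation": [[-0.1, 0.25, 0], [-0.2, 0.5, 0], [-0.3, 0.75, 0], [-0.4, 1, 0]], "turn": [[0, 0, 0], [0, 0, 0], [0, 0, 0], [0, 0, 0]]}}

```text
time: 46.02
tcp_pos: [442.7, -219.8, 196.9]
ee_rot: [0.999, 0.033, 0.001, 0.001]
force: [0.3, 1.1, 0.5]
grip_width: 93.9
grip_force: 0.0
```

>>> {"method": "play_rows", "body": {"hand": [-1, -1, -1, -1], "translation": [[-0.1, 0.25, 0], [-0.2, 0.5, 0], [-0.3, 0.75, 0], [-0.4, 1, 0]], "turn": [[0, 0, 0], [0, 0, 0], [0, 0, 0], [0, 0, 0]]}}

```text
time: 46.52
tcp_pos: [416.0, -301.8, 196.9]
ee_rot: [0.999, 0.033, 0.001, 0.001]
force: [-0.2, 0.2, -0.6]
grip_width: 93.9
grip_force: 0.0
```

>>> {"method": "play_rows", "body": {"hand": [-1, -1, -1, -1, -1], "translation": [[-0.1, 0.25, 0], [-0.2, 0.5, 0], [-0.3, 0.75, 0], [-0.4, 1, 0], [-0.4, 1, 0]], "turn": [[0, 0, 0], [0, 0, 0], [0, 0, 0], [0, 0, 0], [0, 0, 0]]}}

```text
time: 47.15
tcp_pos: [388.7, -384.3, 195.2]
ee_rot: [1.0, 0.032, -0.0, -0.0]
force: [1.0, -0.8, -0.7]
grip_width: 93.9
grip_force: 0.0
```

```bash
python3 - <<'E'
from h import *
from station import arm
F=np.mean([arm.grab_frame("top")["frame"].astype(float) for _ in range(4)],0)
I=cv2.cvtColor(np.clip((F/255)**.6*255,0,255).astype(np.uint8),cv2.COLOR_RGB2BGR)
a=cv2.resize(I[85:250,235:425],None,fx=3.4,fy=3.4,interpolation=cv2.INTER_CUBIC)
cv2.imwrite("pics/end.png",a)
f=arm.grab_frame("scene");I=cv2.cvtColor(f["frame"],cv2.COLOR_RGB2BGR)
cv2.imwrite("pics/end2.png",cv2.resize(I[110:270,190:420],None,fx=3.4,fy=3.4,interpolation=cv2.INTER_CUBIC))
E
```

```text
(no output)
```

View pics/end.png

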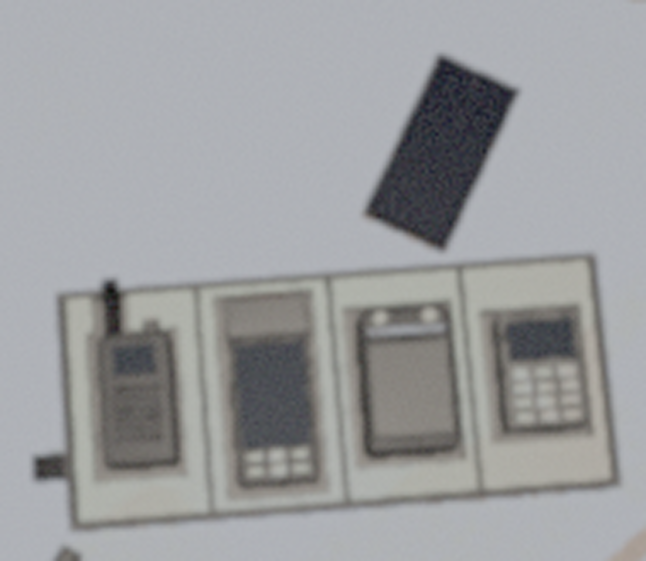

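View pics/end2.png

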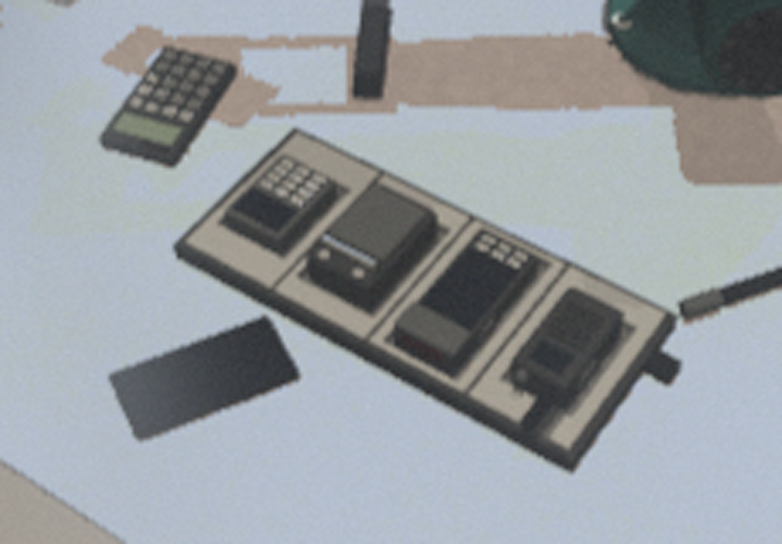

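```bash
python3 -c "
from station import arm
print(arm.hand_in())"
```

```text
the job is handed in; nothing more can be done
None
```

The scanner, radio, terminal and printer are each flat and face up in their own wells with head ends pointing away from the robot. The phone and calculator were left untouched, and the job was handed in at about 47 s; no verdict came back.

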